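# Press a bearing cup square into its housing

### The job

Fit the bearing cup: squeeze the two spring buttons on the sides of the black transit cover together to unclip it, lift the cover off and stand it upright on a free patch of bench. Then drive the cup down into its housing by pressing on its lip a few millimetres at a time, alternating between opposite sides all round so that it never leans more than 4 degrees from level, until the lip sits fully home on the housing all the way round. Leave the wrench and the black tape roll where they lie.

Things in the scene. Friction and masses are not known exactly. Their poses are not given: they have to be found in the camera images.
- housing: Round dark grey bearing housing fixed to the bench, 190 mm across, 40 mm high, with four bolted lugs (to 18 mm high, reaching 121 mm from the axis) round its foot; bore 122 mm wide. On its axis stands a fixed steel spigot, 12 mm thick with a 22 mm head, its top 85 mm above the bench. Origin: on the axis at bench level; z up. The bench is free to 280 mm left and right of it.
- cup: Plain steel bearing cup started in the housing's bore: a sleeve 120 mm across with a flat lip on top, a ring of 108 mm inner and 140 mm outer diameter, 8 mm thick. Origin: centre of the lip's top face; z is the cup's axis, vertical when level. It starts 11 to 14.5 mm proud, leaning up to 1.7 degrees, and cannot be pulled out. Fully home the origin is 48 mm above the bench, the lip on the housing.
- cup_mid (a point): The cup's fit; point on its axis 20 mm below the lip's top. Stiff, stays where left: 12 to 15 N on the lip (best 62 mm from the axis) moves it; stay under 25 N. The pressed side sinks, the middle 0.4 times as far, the far side rises 0.2 times as far; 3.5 mm of press changes the lean by 2 degrees. Pressing the high side levels it. A side that goes no further is wedged or home: press the others.
- cover: Black transit cover over the cup: a disc 176 mm across on four feet, loose but clipped to the housing's spigot, 0.15 to 0.3 kg. Its feet start on the housing, 40 mm above the bench. Origin: on its axis level with the soles of its feet; z up. Disc top 33 mm above the origin; on it a grey hub, 48 mm along x and 40 mm along y, its top 76 mm above the origin. Must rise 50 mm to clear the spigot.
- buttons (a point): Point midway between the cover's two black spring buttons, 58 mm above the cover's origin, axes as the cover's. The buttons stick out of the hub's +y and -y sides, 26 mm wide (x), 22 mm high, outer faces 54 mm apart. Squeezed fully they are 42 mm apart (6 mm travel each, about 5 N each); the cover is then unclipped and can be lifted and carried by the squeezed buttons. Let go, they spring out.
- wrench: Steel combination wrench, 200 mm long along its y, 6 mm high, lying loose behind the housing; origin at the centre of its underside. A bystander.
- black_tape: Roll of black tape, 62 mm across, 19 mm high, lying loose; origin at the centre of its underside. A bystander.
Not all that is in view belongs to the job. Leave any green look-alike of the cover alone.

How it is judged:
By the outcome, as a careful person would: the job done as asked, in the order asked, and still so for the second after the job is handed in, with the robot touching nothing.
It also fails if it takes over 72 s, if anything falls off the work surface, if the arm or the gripper's body presses on something with over 40 N, if the wrist force passes 120 N, or if a joint passes its speed limit or range.

### The arm

A 7-joint arm with a two-finger parallel gripper is mounted at the origin on a cart in front of the work surface, level with it; the furniture and walls round the work are solid. World frame = base frame: x ahead of the robot, y to its left, z up, the work surface at z = 0. Lengths are in m, angles in degrees, forces in N, time in s.
With the tool pointing down it reaches from about 0.35 to 0.9 m from the base axis. Payload 8.1 kg.
Tool frame: the origin (TCP) lies at the very end of the fingers, on their centre line; the grasp point (between the pads) lies 19 mm behind it; z points along the fingers, y is the direction in which the jaws open and shut (so a half turn about z gives the same grasp; the last joint's range is limited). The gripper opens to 92 mm and grips with 3 to 60 N. Pads are 19 mm wide; open, the fingers measure 130 mm over their backs; the gripper's body (75 mm by 190 mm) begins 47 mm behind the grasp point.
Start: joints at [-76.123, 24.895, 1.432, 90.138, -0.665, 64.973, -4.303], TCP at [0.211, 0.588, 0.227] pointing down, gripper open.
Joint ranges: [-149.89, 149.89], [-25.12, 119.58], [-72.63, 75.52], [4.76, 147.25], [-75.54, 255.54], [6.69, 114.76], [-157.13, 157.13]. Speed limits (degrees/s): [127.2, 127.2, 172.46, 172.46, 180, 180, 180].

### API

Orientations are given as a 3x3 rotation matrix whose columns are the frame's x, y, z axes.
In Python, from bench import * gives the robot as it stands.
- The arm moves only by the tool servo_tool, never from a script. Its argument "steps" is a list that holds one entry, the list of rows, each a list of 7 numbers: the shift along the tool's x, y, z in cm, then the turn, a rotation vector about the tool's x, y, z in rad, then the finger opening in cm, from 0 to 9.18. In form: [[[x, y, z, rx, ry, rz, claw], ...]]. A call has 1 to 12 rows; each row shifts and turns the commanded pose from where the row before left it, along the tool's axes as they then stand; what a row does not reach is not made up. A row lasts 1/8 s, in which the tool goes at most 62.5 mm and 10.7 degrees, less where a joint would pass 70% of its speed; a pose out of reach is approached as far as the arm can. A call is refused whole if a number of a shift passes 6.25 or a number of a turn 0.188, either way. A call with a gripper value outside its range is refused whole. The fingers move at their own pace and stop on an object; "grip_force" is the grip in N (left out, the last holds). Time passes only in rows, so rows that do not move let the fingers close. It gives the time, the measured TCP pose, the force and the opening at its end, in the units of the state.
- read_state(): the state, without advancing time (a new reading comes with each control period).
- snapshot(name): name is "scene" or "top" or "wrist"; returns the picture (420x560x3 uint8, red, green, blue); there is no depth.
- camera_params(name): a dict with "fx", "fy", "cx", "cy" (pixels), "R" (3x3) and "t" (3): a world point X has camera coordinates R X + t. Camera axes: x right, y down, z forward; pixel columns grow to the right and rows downward; lengths in m; the calibration is good to about 2 mm. A picture is of the moment at which its call begins: read the wrist's pose just before it. camera_params takes no time and is no camera call; for the wrist camera it gives the pose at the moment of the call.
- job_done(): hands the job in, once; it reports no verdict.
Trained networks look in the newest picture that a camera, given by its name, has taken for a name from the list of things; names that differ only in an ending like _2 or _b are one class to them, and where a whole thing is asked for, a point or a joint stands for the part that bears it (a point fixed in the world has none). Each returns a list of dicts, best first, with "confidence" (0 to 1); they miss things now and then, are a little off and sometimes report something else, mostly with a low value. They report only what shows in the picture. A call takes as long as a camera call. They do not tell look-alikes from the thing itself.
- boxes_of(label, camera): "centre" ([x, y, z] in m, in the coordinates of the camera as it stood for that picture, good to about 4 mm: the middle of the surface that is visible of it).
- masks_of(label, camera): "pixels" (420x560 bool, what is visible of it).
- mark_of(label, camera): "centre" ([x, y, z] in m, in the coordinates of the camera as it stood for that picture, good to about 4 mm: a listed point, or the origin of a listed thing).
The state is a dict: "time_s": time; "joint_pos": joint angles; "joint_vel": joint speeds; "effort": joint torques, N m; "tcp_pos": TCP position; "eef_rot": TCP orientation; "ft_force": force on the tool from outside, world axes, zero at the start; "wrist_torque": the same for the moment, N m; "opening": opening from 0.0 (shut) to 1.0 (fully open).
Only numpy, scipy, OpenCV 4.12 (cv2) and the standard library are available. Lean on these libraries where they do the work, as an engineer would, in place of code of your own. Each camera call takes 0.05 s, during which the arm holds its last target. There are 200 camera calls.

## Working session

There is one attempt and no reset: what is moved stays moved. The work goes in short steps, Python scripts to look and compute and a tool call to move; the robot and the scene stay as the last step left them, time stands still between calls to the robot, and variables do not carry over. Pictures are saved under pics/ and viewed, about 8 in all and at most 12, crops included, and the job is handed in when it is done.

Besides the shell and the picture viewer there is one more tool, called after "Emit:" as name(argument=value, ...), one argument or row to a line, values as JSON. servo_tool: Moves the arm, as the interface text tells. Its arguments: {"type":"object","properties":{"steps":{"type":"array"},"grip_force":{"type":"number"}},"required":["steps"]}

```bash
mkdir -p pics; ls; cat > h.py <<'E'
from bench import *
import numpy as np, cv2
def w(c,p):
    return np.array(p["R"]).T@(np.array(c)-np.array(p["t"]))
def look(cam,labels,f='mark'):
    p=camera_params(cam); im=snapshot(cam)
    for l in labels:
        for f,fn in (('mark',mark_of),):
            for d in fn(l,cam)[:3]:
                print(cam,l,round(d["confidence"],2),np.round(w(d["centre"],p),4))
    return im,p
def save(im,n): cv2.imwrite('pics/'+n+'.png',im[:,:,::-1])
E
python3 - <<'E'
from h import *
for c in("scene","top"):
    im,p=look(c,["housing","cover","buttons","cup","wrench","black_tape"]); save(im,c+"0")
s=read_state(); print(s)
a=cv2.imread('pics/scene0.png');b=cv2.imread('pics/top0.png')
cv2.imwrite('pics/both.png',cv2.resize(np.vstack([a,b]),None,fx=.71,fy=.71))
E
```

```text
pics
scene housing 0.94 [ 0.5758  0.0696 -0.0079]
scene cover 0.81 [0.5742 0.0659 0.0393]
scene cover 0.64 [ 0.5055  0.3135 -0.0022]
scene buttons 0.96 [0.578  0.0703 0.0964]
scene buttons 0.75 [0.505  0.3101 0.0572]
scene wrench 0.5 [ 0.7525  0.1444 -0.0012]
scene black_tape 0.59 [ 0.7133 -0.2107 -0.0027]
top housing 0.52 [ 7.108e-01 -2.085e-01  3.000e-04]
top housing 0.47 [0.5717 0.0704 0.0398]
top cover 0.9 [0.5021 0.3158 0.0029]
top cover 0.65 [0.5711 0.0693 0.0387]
top buttons 0.84 [0.5043 0.3144 0.0568]
top buttons 0.59 [0.5734 0.0668 0.0385]
top buttons 0.56 [0.5737 0.0667 0.0978]
top wrench 0.91 [ 0.7498  0.1425 -0.0018]
top black_tape 0.82 [ 7.097e-01 -2.131e-01 -5.000e-04]
{'time_s': 0.7, 'joint_pos': array([-76.12362303,  24.89342347,   1.43147033,  90.13854294,
        -0.66471025,  64.9735386 ,  -4.30326593]), 'joint_vel': array([-0.10243636, -0.01180142,  0.07059874, -0.00102321,  0.05468854,
       -0.04189341, -0.05981566]), 'effort': array([-1.81916548e-03, -6.67490530e+01,  9.83291231e-01, -3.14760303e+01,
       -6.05734857e-02,  3.28898337e-02,  5.72370618e-05]), 'tcp_pos': array([0.21126675, 0.58821581, 0.22675337]), 'eef_rot': array([[-9.41120892e-01,  3.38070209e-01,  1.61607698e-05],
       [ 3.38070209e-01,  9.41120891e-01,  4.62629221e-05],
       [ 4.30877638e-07,  4.90024774e-05, -9.99999999e-01]]), 'ft_force': array([ 0.27557511, -0.50075081,  0.14590219]), 'wrist_torque': array([-0.01369345, -0.01867386, -0.00853754]), 'opening': 0.997257626765607}
```

View pics/both.png

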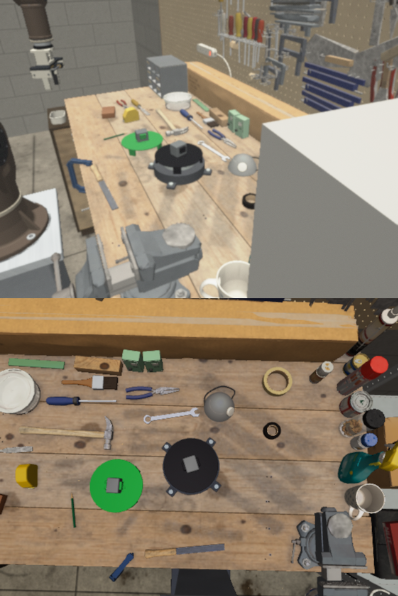

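Emit:
servo_tool(
  steps=[
    [[-4.3,-3.06,-0.3,0,0,0,9.1],[-4.3,-3.06,-0.3,0,0,0,9.1],[-4.3,-3.06,-0.3,0,0,0,9.1],[-4.3,-3.06,-0.3,0,0,0,9.1],[-4.3,-3.06,-0.3,0,0,0,9.1],[-4.3,-3.06,-0.3,0,0,0,9.1],[-4.3,-3.06,0,0,0,-0.1,9.1],[-4.3,-3.06,0,0,0,0,9.1],[-4.3,-3.06,0,0,0,0,9.1],[-4.3,-3.06,0,0,0,0,9.1],[-4.3,-3.06,0,0,0,0,9.1],[-4.3,-3.06,0,0,0,0,9.1]],
  ],
)

```text
time_s: 2.2
tcp_pos: [0.5947, 0.0831, 0.2449]
eef_rot: [[-0.97, 0.242, 0.001], [0.242, 0.97, 0.0], [-0.0, 0.0, -1.0]]
ft_force: [0.1, 0.2, -0.4]
opening: 0.991
```

```bash
python3 - <<'E'
from h import *
im,p=look("wrist",["cover","buttons","housing","cup"]); save(im,"w1")
s=read_state(); print(s['tcp_pos'],s['eef_rot'],s['joint_pos'],s['time_s'],s['ft_force'])
print(-np.array(p["R"]).T@p["t"]-s['tcp_pos'],p["R"])
E
```

```text
wrist cover 0.81 [0.5019 0.3131 0.0035]
wrist cover 0.76 [0.5764 0.0668 0.0421]
wrist buttons 0.58 [0.5017 0.3163 0.0578]
[0.59331338 0.08475466 0.2444861 ] [[-9.70135672e-01  2.42562094e-01 -6.39763884e-04]
 [ 2.42561831e-01  9.70135838e-01  4.61877026e-04]
 [ 7.32691730e-04  2.92901080e-04 -9.99999689e-01]] [-24.23307183  21.8524661   15.45258951  93.35198617  -6.28369409
  65.67623951  68.71915188] 2.45 [ 0.0138699  -0.02885971  0.66956415]
[-0.06291214  0.01330467  0.15868747] [[ 0.24221022  0.97022282  0.00137471]
 [ 0.94007741 -0.23503459  0.24700851]
 [ 0.23997639 -0.05853566 -0.96901234]]
```

View pics/w1.png

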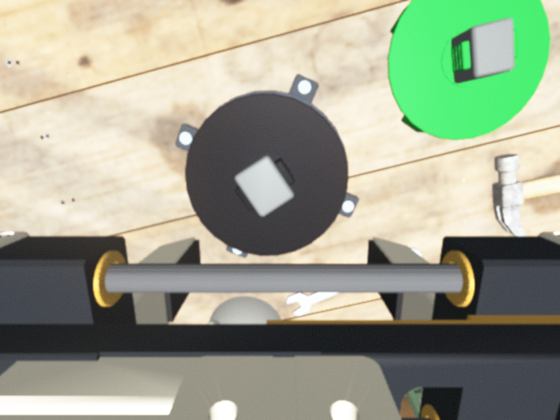

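```bash
cat >> h.py <<'E'
def plane(uv,z,p):
    R=np.array(p["R"]);t=np.array(p["t"]);c=-R.T@t
    d=R.T@np.array([(uv[0]-p["cx"])/p["fx"],(uv[1]-p["cy"])/p["fy"],1.])
    return c+d*(z-c[2])/d[2]
E
python3 - <<'E'
from h import *
p=camera_params("wrist")
def hub(fn,p,roi):
    im=cv2.imread(fn);x0,y0,x1,y1=roi
    g=cv2.cvtColor(im,cv2.COLOR_BGR2GRAY)[y0:y1,x0:x1]
    m=(g>100).astype(np.uint8)
    n,l,st,ce=cv2.connectedComponentsWithStats(m)
    k=1+np.argmax(st[1:,4]); c=max(cv2.findContours((l==k).astype(np.uint8),0,1)[0],key=cv2.contourArea)
    pts=np.array([plane(q[0]+[x0,y0],.116,p)[:2]*1000 for q in c],np.float32)
    print(fn,cv2.minAreaRect(pts), cv2.boxPoints(cv2.minAreaRect(pts)).round(1).tolist(),[plane(q[0]+[x0,y0],.116,p)[:2].round(4).tolist() for q in cv2.approxPolyDP(c,4,True)])
hub('pics/w1.png',p,(215,135,320,232))
pt=camera_params("top"); hub('pics/top0.png',pt,(245,205,292,255))
im=cv2.imread('pics/w1.png')[130:240,200:340]; a=cv2.resize(im,None,fx=4,fy=4,interpolation=2)
b=cv2.resize(cv2.imread('pics/top0.png')[190:270,225:315],(450,400),interpolation=2)
cv2.imwrite('pics/z.png',cv2.resize(np.hstack([cv2.resize(a,(500,400)),b]),None,fx=.84,fy=.84)*1)
E
```

```text
pics/w1.png ((573.7145385742188, 70.39612579345703), (47.73215866088867, 39.654930114746094), 19.05399513244629) [[544.7000122070312, 81.30000305175781], [557.5999755859375, 43.900001525878906], [602.7000122070312, 59.400001525878906], [589.7999877929688, 96.9000015258789]] [[0.5463, 0.0804], [0.5593, 0.0453], [0.6007, 0.0601], [0.5891, 0.0945]]
pics/top0.png ((573.39892578125, 68.78961181640625), (43.28004455566406, 35.51599884033203), 20.031444549560547) [[547.0, 78.0999984741211], [559.2000122070312, 44.70000076293945], [599.7999877929688, 59.5], [587.5999755859375, 92.9000015258789]] [[0.5976, 0.0595], [0.5858, 0.0917], [0.5494, 0.0774], [0.5589, 0.0475]]
```

View pics/z.png

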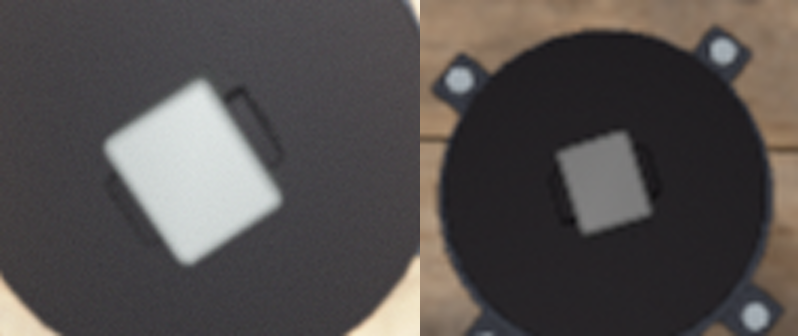

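Emit:
servo_tool(
  steps=[
    [[1.56,-1.92,0,0,0,0,9.1],[0,0,2,0,0,-0.144,9.1],[0,0,2,0,0,-0.144,9.1],[0,0,2,0,0,-0.144,9.1],[0,0,2,0,0,-0.144,9.1],[0,0,2,0,0,0,9.1],[0,0,2,0,0,0,9.1],[0,0,1,0,0,0,9.1],[0,0,0,0,0,0,9.1]],
  ],
)

```text
time_s: 3.58
tcp_pos: [0.5732, 0.0704, 0.1145]
eef_rot: [[-0.945, -0.326, -0.001], [-0.326, 0.945, 0.0], [0.001, 0.0, -1.0]]
ft_force: [-0.6, -0.7, 0.4]
opening: 0.991
```

```bash
python3 - <<'E'
from h import *
im,p=look("wrist",["cover","buttons"]); save(im,"w2")
s=read_state(); print(s['tcp_pos'],s['eef_rot'],s['joint_pos'],s['time_s'],s['ft_force'])
E
```

```text
wrist cover 0.75 [0.5771 0.0635 0.0394]
wrist buttons 0.96 [0.5755 0.0688 0.0958]
[0.57430244 0.06985005 0.11557269] [[-9.45540983e-01 -3.25500578e-01  1.27408687e-03]
 [-3.25500380e-01  9.45541839e-01  3.65337752e-04]
 [-1.32362009e-03 -6.92739428e-05 -9.99999122e-01]] [-17.37200372  27.12287754   7.16035621 104.63226951  -4.36482413
  48.43331047 100.89858071] 3.725 [-0.06003309 -0.25123678  0.24161246]
```

View pics/w2.png

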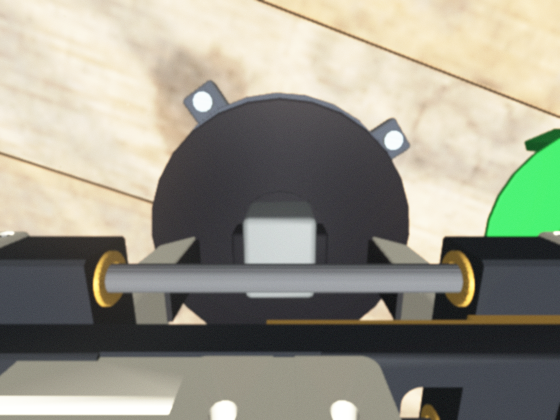

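Emit:
servo_tool(
  steps=[
    [[0,0,1.2,0,0,0,9.1],[0,0,1.2,0,0,0,9.1],[0,0,1.1,0,0,0,9.1],[0,0,0,0,0,0,6.5],[0,0,0,0,0,0,3.5],[0,0,0,0,0,0,3.5],[0,0,0,0,0,0,3.5],[0,0,0,0,0,0,3.5],[0,0,0,0,0,0,3.5]],
  ],
  grip_force=25,
)

```text
time_s: 4.85
tcp_pos: [0.5743, 0.0693, 0.0804]
eef_rot: [[-0.946, -0.325, 0.001], [-0.325, 0.946, 0.0], [-0.001, -0.0, -1.0]]
ft_force: [-1.2, -1.5, 5.6]
opening: 0.433
```

Emit:
servo_tool(
  steps=[
    [[0,0,0,0,0,0,3.5],[0,0,-0.4,0,0,0,3.5],[0,0,-0.6,0,0,0,3.5],[0,0,-0.6,0,0,0,3.5],[0,0,0,0,0,0,3.5]],
  ],
)

```text
time_s: 5.48
tcp_pos: [0.5742, 0.0696, 0.0963]
eef_rot: [[-0.946, -0.325, 0.001], [-0.325, 0.946, 0.0], [-0.001, -0.0, -1.0]]
ft_force: [0.2, 0.2, -3.3]
opening: 0.436
```

```bash
python3 - <<'E'
from h import *
im,p=look("scene",["cover","buttons","cup"])
s=read_state(); print(s['tcp_pos'],s['time_s'],s['ft_force'],s['opening'])
E
```

```text
scene cover 0.72 [0.5741 0.0662 0.0566]
scene buttons 0.7 [0.5065 0.3093 0.0578]
scene buttons 0.56 [0.5787 0.071  0.112 ]
scene buttons 0.18 [ 0.7141 -0.2075 -0.0018]
scene cup 0.56 [0.5782 0.0698 0.0609]
[0.57365559 0.06949844 0.09554414] 5.675 [ 0.19904441  0.65183212 -2.25015711] 0.432020067563287
```

Emit:
servo_tool(
  steps=[
    [[0,0,-1.5,0,0,0,3.5],[0,0,-2.5,0,0,0,3.5],[0,0,-2.5,0,0,0,3.5],[0,0,-2,0,0,0,3.5],[0.7,-1.2,0,0,0,0,3.5],[1.8,-3.1,0,0,0,0,3.5],[1.8,-3.1,0,0,0,0,3.5],[1.8,-3.1,0,0,0,0,3.5],[1.8,-3.1,0,0,0,0,3.5],[1.8,-3.1,0,0,0,0,3.5],[1.1,-2.0,0,0,0,0,3.5],[0.6,-1.1,0,0,0,0,3.5]],
  ],
)

```text
time_s: 7.18
tcp_pos: [0.5291, -0.1571, 0.1802]
eef_rot: [[-0.947, -0.323, -0.001], [-0.323, 0.947, -0.0], [0.001, 0.0, -1.0]]
ft_force: [0.1, 0.0, -3.1]
opening: 0.434
```

```bash
python3 - <<'E'
from h import *
im,p=look("scene",["cover","buttons","cup","housing","cup_mid"]);save(im,"s2")
im2,p=look("top",["cup","cup_mid"]);save(im2,"t2")
s=read_state(); print(s['tcp_pos'],s['time_s'],s['ft_force'],s['opening'],s['joint_pos'])
cv2.imwrite('pics/both2.png',cv2.resize(np.hstack([im,im2])[:,:,::-1],None,fx=.71,fy=.71))
E
```

```text
scene cover 0.83 [ 5.059e-01  3.151e-01 -2.000e-04]
scene cover 0.59 [ 0.5308 -0.1562  0.1398]
scene buttons 0.77 [ 0.5318 -0.1547  0.1981]
scene buttons 0.77 [0.5043 0.3101 0.0581]
scene cup 0.58 [0.5774 0.0708 0.0577]
scene housing 0.66 [ 0.5754  0.0684 -0.0093]
scene cup_mid 0.31 [ 0.7528  0.1467 -0.0021]
[ 0.53062409 -0.15388166  0.1806836 ] 7.625 [ 0.50951666  0.01107452 -2.56678544] 0.4316787358807059 [  2.0611675   20.71133748  11.39469752 104.50283051  -4.89935052
  55.2628881  124.59008978]
```

View pics/both2.png

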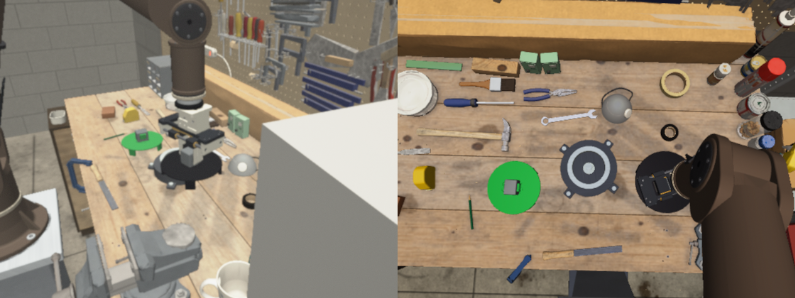

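Emit:
servo_tool(
  steps=[
    [[0,0,2,0,0,0,3.5],[0,0,3,0,0,0,3.5],[0,0,3,0,0,0,3.5],[0,0,3,0,0,0,3.5],[0,0,1.7,0,0,0,3.5],[0,0,0.7,0,0,0,3.5],[0,0,0.3,0,0,0,3.5],[0,0,0.2,0,0,0,3.5],[0,0,0.1,0,0,0,3.5],[0,0,0,0,0,0,3.5]],
  ],
)

```text
time_s: 8.88
tcp_pos: [0.5306, -0.1549, 0.0411]
eef_rot: [[-0.946, -0.325, 0.001], [-0.325, 0.946, -0.0], [-0.001, -0.0, -1.0]]
ft_force: [0.3, 0.1, -2.8]
opening: 0.435
```

Emit:
servo_tool(
  steps=[
    [[0,0,0.1,0,0,0,3.5],[0,0,0.1,0,0,0,3.5],[0,0,0,0,0,0,3.5]],
  ],
)

```text
time_s: 9.25
tcp_pos: [0.5308, -0.1549, 0.0403]
eef_rot: [[-0.946, -0.325, 0.001], [-0.325, 0.946, 0.0], [-0.001, -0.0, -1.0]]
ft_force: [-5.3, 1.2, 17.0]
opening: 0.437
```

Emit:
servo_tool(
  steps=[
    [[0,0,-0.1,0,0,0,3.5],[0,0,0,0,0,0,6],[0,0,0,0,0,0,9.1],[0,0,0,0,0,0,9.1],[0,0,0,0,0,0,9.1],[0,0,-2,0,0,0,9.1],[0,0,-4,0,0,0,9.1],[0,0,-5,0,0,0,9.1],[0,0,-5,0,0,0,9.1]],
  ],
)

```text
time_s: 10.38
tcp_pos: [0.5301, -0.1548, 0.2011]
eef_rot: [[-0.946, -0.325, -0.0], [-0.325, 0.946, 0.0], [0.0, 0.0, -1.0]]
ft_force: [0.6, 0.8, -0.2]
opening: 0.992
```

```bash
python3 - <<'E'
from h import *
im,p=look("scene",["cover","buttons","cup","housing"]);save(im,"s3")
s=read_state(); print(s['tcp_pos'],s['time_s'],s['ft_force'],s['opening'],s['joint_pos'])
E
```

```text
scene cover 0.67 [ 0.5061  0.3118 -0.0007]
scene cover 0.59 [ 0.5307 -0.1524  0.0013]
scene cover 0.48 [0.5793 0.0707 0.0404]
scene buttons 0.71 [0.5036 0.3072 0.0603]
scene cup 0.65 [0.5793 0.0694 0.0594]
scene housing 0.69 [ 0.5786  0.0681 -0.0051]
[ 0.53006141 -0.15460066  0.19919793] 10.625 [-0.04038373 -0.40300003 -0.30842111] 0.992599505896904 [  1.71984766  19.59727512  11.88571566 103.24299125  -4.70256028
  57.66472526 124.43778659]
```

Emit:
servo_tool(
  steps=[
    [[-1.3,4.95,0,0,0,0,4],[-1.3,4.95,0,0,0,0,0],[-1.3,4.95,3,0,0,0,0],[-1.3,4.95,4,0,0,0,0],[0,0,4,0,0,0,0],[0,0,2.2,0,0,0,0],[0,0,0,0,0,0,0],[0,0,0,0,0,0,0]],
  ],
)

```text
time_s: 11.62
tcp_pos: [0.5153, 0.0472, 0.0693]
eef_rot: [[-0.946, -0.325, -0.001], [-0.325, 0.946, -0.0], [0.001, 0.0, -1.0]]
ft_force: [-0.1, 0.1, 0.0]
opening: 0.173
```

```bash
cat > st.py <<'E'
from h import *
s=read_state(); C=np.array([.5736,.0697])
R=s['eef_rot']; d=s['tcp_pos'][:2]-C
print('t',s['time_s'],'tcp',s['tcp_pos'].round(4),'off mm tool',(1000*R[:2,:2].T@d).round(1),'F',s['ft_force'].round(1),'op',round(s['opening'],2))
E
python3 - <<'E'
import st
from h import *
im,p=look("wrist",["cup","cup_mid","housing"]);save(im,"w3")
im2,p=look("top",["cup","housing"]);save(im2,"t3")
cv2.imwrite('pics/b3.png',np.hstack([cv2.resize(im,(430,322)),im2[180:290,200:327][:,:].repeat(3,0).repeat(3,1)[:322,:370]])[:,:,::-1])
E
```

```text
t 11.625 tcp [0.5153 0.0472 0.0693] off mm tool [62.5 -2.4] F [-0.1  0.1  0. ] op 0.17
wrist housing 0.69 [0.577  0.0685 0.005 ]
top housing 0.87 [ 0.5723  0.0694 -0.0052]
```

View pics/b3.png

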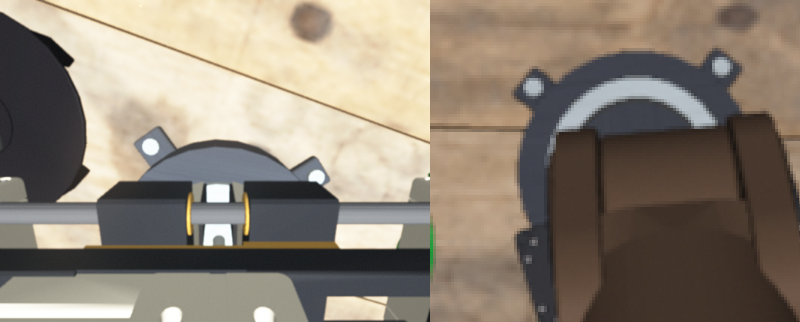

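Emit:
servo_tool(
  steps=[
    [[0,0.2,0.4,0,0,0,0],[0,0,0.1,0,0,0,0],[0,0,0.1,0,0,0,0],[0,0,0,0,0,0,0]],
  ],
)

```text
time_s: 12.48
tcp_pos: [0.5146, 0.0492, 0.0631]
eef_rot: [[-0.946, -0.325, -0.0], [-0.325, 0.946, -0.0], [0.0, 0.0, -1.0]]
ft_force: [0.6, 1.1, -0.2]
opening: 0.004
```

Emit:
servo_tool(
  steps=[
    [[0,0,0.1,0,0,0,0],[0,0,0.05,0,0,0,0]],
  ],
)

```text
time_s: 12.72
tcp_pos: [0.5147, 0.0492, 0.0617]
eef_rot: [[-0.946, -0.325, 0.0], [-0.325, 0.946, -0.0], [-0.0, -0.0, -1.0]]
ft_force: [-0.7, -0.9, -0.1]
opening: 0.005
```

Emit:
servo_tool(
  steps=[
    [[0,0,0.1,0,0,0,0],[0,0,0.05,0,0,0,0]],
  ],
)

```text
time_s: 12.98
tcp_pos: [0.5147, 0.0493, 0.0602]
eef_rot: [[-0.946, -0.325, 0.0], [-0.325, 0.946, 0.0], [-0.0, 0.0, -1.0]]
ft_force: [0.7, -0.3, 0.5]
opening: 0.006
```

Emit:
servo_tool(
  steps=[
    [[0,0,0.1,0,0,0,0],[0,0,0.05,0,0,0,0]],
  ],
)

```text
time_s: 13.22
tcp_pos: [0.5147, 0.0493, 0.0594]
eef_rot: [[-0.946, -0.325, 0.0], [-0.325, 0.946, 0.0], [-0.0, 0.0, -1.0]]
ft_force: [-4.1, -1.4, 11.6]
opening: 0.005
```

Emit:
servo_tool(
  steps=[
    [[0,0,-3.7,0,0,0,0],[-4.2,0,0,0,0,0,0],[-4.2,0,0,0,0,0,0],[-4.0,0,0,0,0,0,0],[0,0,2.0,0,0,0,0],[0,0,1.1,0,0,0,0],[0,0,0.1,0,0,0,0],[0,0,0,0,0,0,0]],
  ],
)

```text
time_s: 14.22
tcp_pos: [0.6318, 0.0894, 0.0642]
eef_rot: [[-0.946, -0.325, 0.0], [-0.325, 0.946, 0.0], [-0.0, -0.0, -1.0]]
ft_force: [-0.5, 0.3, -0.1]
opening: 0.005
```

Emit:
servo_tool(
  steps=[
    [[0,0,0.1,0,0,0,0],[0,0,0.05,0,0,0,0]],
  ],
)

```text
time_s: 14.48
tcp_pos: [0.6321, 0.0896, 0.0627]
eef_rot: [[-0.946, -0.325, 0.001], [-0.325, 0.946, 0.0], [-0.001, 0.0, -1.0]]
ft_force: [0.2, 0.5, -0.0]
opening: 0.008
```

Emit:
servo_tool(
  steps=[
    [[0,0,0.1,0,0,0,0],[0,0,0.05,0,0,0,0]],
  ],
)

```text
time_s: 14.72
tcp_pos: [0.6322, 0.0897, 0.0617]
eef_rot: [[-0.946, -0.325, 0.001], [-0.325, 0.946, 0.0], [-0.001, 0.0, -1.0]]
ft_force: [-2.8, -1.1, 10.9]
opening: 0.003
```

Emit:
servo_tool(
  steps=[
    [[0,0,-1.2,0,0,0,0],[3.1,3.1,0,0,0,0,0],[3.1,3.1,0,0,0,0,0],[0,0,0.5,0,0,0,0],[0,0,0.5,0,0,0,0],[0,0,0.05,0,0,0,0]],
  ],
)

```text
time_s: 15.48
tcp_pos: [0.554, 0.1273, 0.062]
eef_rot: [[-0.946, -0.324, 0.0], [-0.324, 0.946, -0.0], [-0.0, -0.001, -1.0]]
ft_force: [0.4, -0.7, 0.2]
opening: 0.004
```

Emit:
servo_tool(
  steps=[
    [[0,0,0.1,0,0,0,0],[0,0,0.05,0,0,0,0]],
  ],
)

```text
time_s: 15.72
tcp_pos: [0.5535, 0.1277, 0.0606]
eef_rot: [[-0.946, -0.324, 0.0], [-0.324, 0.946, -0.0], [0.0, -0.0, -1.0]]
ft_force: [0.1, -0.1, -0.2]
opening: 0.004
```

Emit:
servo_tool(
  steps=[
    [[0,0,0.1,0,0,0,0],[0,0,0.05,0,0,0,0]],
  ],
)

```text
time_s: 15.98
tcp_pos: [0.5536, 0.1278, 0.06]
eef_rot: [[-0.946, -0.325, 0.001], [-0.325, 0.946, 0.0], [-0.001, -0.0, -1.0]]
ft_force: [-2.6, -0.9, 10.8]
opening: 0.005
```

Emit:
servo_tool(
  steps=[
    [[0,0,-3.6,0,0,0,0],[0,-4.2,0,0,0,0,0],[0,-4.2,0,0,0,0,0],[0,-4.0,0,0,0,0,0],[0,0,2.0,0,0,0,0],[0,0,1.3,0,0,0,0],[0,0,0.1,0,0,0,0],[0,0,0.1,0,0,0,0],[0,0,0.1,0,0,0,0],[0,0,0.1,0,0,0,0],[0,0,0.1,0,0,0,0]],
  ],
)

```text
time_s: 17.35
tcp_pos: [0.5936, 0.0116, 0.0585]
eef_rot: [[-0.945, -0.326, 0.001], [-0.326, 0.945, 0.001], [-0.001, 0.0, -1.0]]
ft_force: [-4.3, 1.6, 11.7]
opening: 0.006
```

Emit:
servo_tool(
  steps=[
    [[0,0,-1.2,0,0,0,0],[-3.1,3.1,0,0,0,0,0],[-3.1,3.1,0,0,0,0,0],[0,0,0.5,0,0,0,0],[0,0,0.3,0,0,0,0],[0,0,0.1,0,0,0,0],[0,0,0.1,0,0,0,0],[0,0,0.1,0,0,0,0],[0,0,0.1,0,0,0,0],[0,0,0.1,0,0,0,0]],
  ],
)

```text
time_s: 18.6
tcp_pos: [0.632, 0.0891, 0.0577]
eef_rot: [[-0.946, -0.324, 0.001], [-0.324, 0.946, 0.001], [-0.001, 0.001, -1.0]]
ft_force: [-2.8, 2.6, 11.6]
opening: 0.006
```

Emit:
servo_tool(
  steps=[
    [[0,0,-1.2,0,0,0,0],[3.1,3.1,0,0,0,0,0],[3.1,3.1,0,0,0,0,0],[0,0,0.5,0,0,0,0],[0,0,0.25,0,0,0,0],[0,0,0.1,0,0,0,0],[0,0,0.1,0,0,0,0],[0,0,0.1,0,0,0,0],[0,0,0.1,0,0,0,0],[0,0,0.1,0,0,0,0],[0,0,0.1,0,0,0,0]],
  ],
)

```text
time_s: 19.98
tcp_pos: [0.5542, 0.1272, 0.0556]
eef_rot: [[-0.946, -0.324, 0.001], [-0.324, 0.946, -0.0], [-0.001, -0.0, -1.0]]
ft_force: [-2.6, -1.1, 11.1]
opening: 0.007
```

Emit:
servo_tool(
  steps=[
    [[0,0,-1.2,0,0,0,0],[3.1,-3.1,0,0,0,0,0],[3.1,-3.1,0,0,0,0,0],[0,0,0.5,0,0,0,0],[0,0,0.25,0,0,0,0],[0,0,0.1,0,0,0,0],[0,0,0.1,0,0,0,0],[0,0,0.1,0,0,0,0],[0,0,0.1,0,0,0,0],[0,0,0.1,0,0,0,0],[0,0,0.1,0,0,0,0]],
  ],
)

```text
time_s: 21.35
tcp_pos: [0.5152, 0.0503, 0.054]
eef_rot: [[-0.945, -0.326, 0.001], [-0.326, 0.945, 0.001], [-0.001, 0.0, -1.0]]
ft_force: [-3.4, 0.8, 12.3]
opening: 0.005
```

Emit:
servo_tool(
  steps=[
    [[0,0,-1.2,0,0,0,0],[-3.1,-3.1,0,0,0,0,0],[-3.1,-3.1,0,0,0,0,0],[0,0,0.5,0,0,0,0],[0,0,0.25,0,0,0,0],[0,0,0.1,0,0,0,0],[0,0,0.1,0,0,0,0],[0,0,0.1,0,0,0,0],[0,0,0.1,0,0,0,0],[0,0,0.1,0,0,0,0],[0,0,0.1,0,0,0,0]],
  ],
)

```text
time_s: 22.72
tcp_pos: [0.5927, 0.0112, 0.0528]
eef_rot: [[-0.945, -0.326, -0.0], [-0.326, 0.945, 0.0], [0.0, 0.0, -1.0]]
ft_force: [-4.0, -1.1, 11.1]
opening: 0.008
```

Emit:
servo_tool(
  steps=[
    [[0,0,-1.2,0,0,0,0],[-3.1,3.1,0,0,0,0,0],[-3.1,3.1,0,0,0,0,0],[0,0,0.5,0,0,0,0],[0,0,0.25,0,0,0,0],[0,0,0.1,0,0,0,0],[0,0,0.1,0,0,0,0],[0,0,0.1,0,0,0,0],[0,0,0.1,0,0,0,0],[0,0,0.1,0,0,0,0],[0,0,0.1,0,0,0,0]],
  ],
)

```text
time_s: 24.1
tcp_pos: [0.6315, 0.0884, 0.0514]
eef_rot: [[-0.946, -0.324, -0.0], [-0.324, 0.946, -0.0], [0.0, 0.0, -1.0]]
ft_force: [-5.3, -1.3, 10.8]
opening: 0.005
```

Emit:
servo_tool(
  steps=[
    [[0,0,-1.2,0,0,0,0],[3.1,3.1,0,0,0,0,0],[3.1,3.1,0,0,0,0,0],[0,0,0.5,0,0,0,0],[0,0,0.25,0,0,0,0],[0,0,0.1,0,0,0,0],[0,0,0.1,0,0,0,0],[0,0,0.1,0,0,0,0],[0,0,0.1,0,0,0,0],[0,0,0.1,0,0,0,0],[0,0,0.1,0,0,0,0]],
  ],
)

```text
time_s: 25.48
tcp_pos: [0.5544, 0.1273, 0.0499]
eef_rot: [[-0.946, -0.324, 0.001], [-0.324, 0.946, 0.0], [-0.001, -0.0, -1.0]]
ft_force: [-5.3, -3.2, 19.3]
opening: 0.006
```

```bash
python3 - <<'E'
import st
from h import *
im,p=look("scene",["cup","cup_mid","housing"]);save(im,"s4")
E
```

```text
t 25.475 tcp [0.5544 0.1273 0.0499] off mm tool [-0.5 60.7] F [-5.3 -3.2 19.3] op 0.01
scene cup 0.87 [0.5766 0.069  0.0476]
scene cup_mid 0.87 [0.5785 0.0725 0.0277]
scene housing 0.87 [ 0.5755  0.0712 -0.0072]
```

Emit:
servo_tool(
  steps=[
    [[0,0,-1.2,0,0,0,0],[3.1,-3.1,0,0,0,0,0],[3.1,-3.1,0,0,0,0,0],[0,0,0.5,0,0,0,0],[0,0,0.25,0,0,0,0],[0,0,0.1,0,0,0,0],[0,0,0.1,0,0,0,0],[0,0,0.1,0,0,0,0],[0,0,0.1,0,0,0,0],[0,0,0.05,0,0,0,0]],
  ],
)

```text
time_s: 26.92
tcp_pos: [0.5153, 0.0504, 0.0494]
eef_rot: [[-0.945, -0.326, 0.001], [-0.326, 0.945, 0.001], [-0.001, 0.0, -1.0]]
ft_force: [-2.8, 0.7, 10.6]
opening: 0.005
```

Emit:
servo_tool(
  steps=[
    [[0,0,0.05,0,0,0,0],[0,0,0.05,0,0,0,0],[0,0,0.05,0,0,0,0]],
  ],
)

```text
time_s: 27.3
tcp_pos: [0.5153, 0.0504, 0.0483]
eef_rot: [[-0.945, -0.326, 0.001], [-0.326, 0.945, 0.001], [-0.001, 0.0, -1.0]]
ft_force: [-5.4, -0.1, 20.3]
opening: 0.004
```

Emit:
servo_tool(
  steps=[
    [[0,0,-1.2,0,0,0,0],[-3.1,-3.1,0,0,0,0,0],[-3.1,-3.1,0,0,0,0,0],[0,0,0.5,0,0,0,0],[0,0,0.25,0,0,0,0],[0,0,0.1,0,0,0,0],[0,0,0.1,0,0,0,0],[0,0,0.1,0,0,0,0],[0,0,0.05,0,0,0,0],[0,0,0.05,0,0,0,0]],
  ],
)

```text
time_s: 28.55
tcp_pos: [0.5926, 0.0115, 0.049]
eef_rot: [[-0.945, -0.326, -0.001], [-0.326, 0.945, 0.001], [0.0, 0.001, -1.0]]
ft_force: [-5.9, -0.8, 17.5]
opening: 0.004
```

Emit:
servo_tool(
  steps=[
    [[0,0,-1.2,0,0,0,0],[-3.1,3.1,0,0,0,0,0],[-3.1,3.1,0,0,0,0,0],[0,0,0.5,0,0,0,0],[0,0,0.25,0,0,0,0],[0,0,0.1,0,0,0,0],[0,0,0.1,0,0,0,0],[0,0,0.1,0,0,0,0],[0,0,0.05,0,0,0,0],[0,0,0.05,0,0,0,0]],
  ],
)

```text
time_s: 29.8
tcp_pos: [0.6319, 0.0886, 0.0493]
eef_rot: [[-0.946, -0.324, 0.0], [-0.324, 0.946, -0.0], [-0.0, -0.0, -1.0]]
ft_force: [-4.4, -2.1, 12.2]
opening: 0.005
```

Emit:
servo_tool(
  steps=[
    [[0,0,0.05,0,0,0,0],[0,0,0.05,0,0,0,0],[0,0,0.05,0,0,0,0]],
  ],
)

```text
time_s: 30.18
tcp_pos: [0.6319, 0.0885, 0.0481]
eef_rot: [[-0.946, -0.324, 0.0], [-0.324, 0.946, -0.0], [-0.0, -0.0, -1.0]]
ft_force: [-6.4, -2.5, 17.0]
opening: 0.01
```

Emit:
servo_tool(
  steps=[
    [[0,0,-1.2,0,0,0,0],[3.1,3.1,0,0,0,0,0],[3.1,3.1,0,0,0,0,0],[0,0,0.5,0,0,0,0],[0,0,0.25,0,0,0,0],[0,0,0.1,0,0,0,0],[0,0,0.1,0,0,0,0],[0,0,0.1,0,0,0,0],[0,0,0.05,0,0,0,0],[0,0,0.05,0,0,0,0]],
  ],
)

```text
time_s: 31.42
tcp_pos: [0.5537, 0.1277, 0.0481]
eef_rot: [[-0.946, -0.325, 0.001], [-0.325, 0.946, 0.0], [-0.001, -0.0, -1.0]]
ft_force: [-4.1, -1.6, 16.1]
opening: 0.003
```

Nearly home; second round at +x, then −y and −x.

Emit:
servo_tool(
  steps=[
    [[0,0,0.05,0,0,0,0],[0,0,-1.2,0,0,0,0],[3.1,-3.1,0,0,0,0,0],[3.1,-3.1,0,0,0,0,0],[0,0,0.5,0,0,0,0],[0,0,0.25,0,0,0,0],[0,0,0.1,0,0,0,0],[0,0,0.1,0,0,0,0],[0,0,0.1,0,0,0,0],[0,0,0.05,0,0,0,0],[0,0,0.05,0,0,0,0]],
  ],
)

```text
time_s: 32.8
tcp_pos: [0.515, 0.0499, 0.048]
eef_rot: [[-0.946, -0.326, 0.001], [-0.326, 0.946, 0.001], [-0.001, 0.0, -1.0]]
ft_force: [-4.6, 1.6, 17.4]
opening: 0.004
```

Emit:
servo_tool(
  steps=[
    [[0,0,0.03,0,0,0,0],[0,0,-1.2,0,0,0,0],[-3.1,-3.1,0,0,0,0,0],[-3.1,-3.1,0,0,0,0,0],[0,0,0.5,0,0,0,0],[0,0,0.25,0,0,0,0],[0,0,0.1,0,0,0,0],[0,0,0.1,0,0,0,0],[0,0,0.1,0,0,0,0],[0,0,0.05,0,0,0,0],[0,0,0.05,0,0,0,0]],
  ],
)

```text
time_s: 34.17
tcp_pos: [0.5934, 0.0111, 0.0482]
eef_rot: [[-0.946, -0.325, 0.0], [-0.325, 0.946, 0.0], [-0.0, 0.0, -1.0]]
ft_force: [-4.4, 0.4, 12.5]
opening: 0.005
```

Emit:
servo_tool(
  steps=[
    [[0,0,0.03,0,0,0,0],[0,0,0.03,0,0,0,0],[0,0,0,0,0,0,0]],
  ],
)

```text
time_s: 34.55
tcp_pos: [0.5934, 0.0111, 0.0482]
eef_rot: [[-0.946, -0.325, 0.0], [-0.325, 0.946, 0.001], [-0.001, 0.0, -1.0]]
ft_force: [-5.3, 1.0, 14.8]
opening: 0.006
```

Emit:
servo_tool(
  steps=[
    [[0,0,0.04,0,0,0,0],[0,0,0,0,0,0,0]],
  ],
)

```text
time_s: 34.8
tcp_pos: [0.5935, 0.0111, 0.0481]
eef_rot: [[-0.946, -0.325, 0.0], [-0.325, 0.946, 0.001], [-0.001, 0.0, -1.0]]
ft_force: [-6.4, 1.0, 18.7]
opening: 0.004
```

Emit:
servo_tool(
  steps=[
    [[0,0,-1.2,0,0,0,0],[-3.1,3.1,0,0,0,0,0],[-3.1,3.1,0,0,0,0,0],[0,0,0.5,0,0,0,0],[0,0,0.25,0,0,0,0],[0,0,0.1,0,0,0,0],[0,0,0.1,0,0,0,0],[0,0,0.1,0,0,0,0],[0,0,0.05,0,0,0,0],[0,0,0.05,0,0,0,0],[0,0,0,0,0,0,0]],
  ],
)

```text
time_s: 36.17
tcp_pos: [0.632, 0.0889, 0.0482]
eef_rot: [[-0.946, -0.324, 0.0], [-0.324, 0.946, -0.0], [-0.0, -0.0, -1.0]]
ft_force: [-4.2, -1.2, 11.1]
opening: 0.005
```

Emit:
servo_tool(
  steps=[
    [[0,0,0.05,0,0,0,0],[0,0,0.04,0,0,0,0],[0,0,0,0,0,0,0]],
  ],
)

```text
time_s: 36.55
tcp_pos: [0.6321, 0.0888, 0.0481]
eef_rot: [[-0.946, -0.324, 0.001], [-0.324, 0.946, 0.0], [-0.001, -0.0, -1.0]]
ft_force: [-6.8, -2.0, 19.0]
opening: 0.006
```

Home here at 19 N. Next +y.

Emit:
servo_tool(
  steps=[
    [[0,0,-1.2,0,0,0,0],[3.1,3.1,0,0,0,0,0],[3.1,3.1,0,0,0,0,0],[0,0,0.5,0,0,0,0],[0,0,0.25,0,0,0,0],[0,0,0.1,0,0,0,0],[0,0,0.1,0,0,0,0],[0,0,0.1,0,0,0,0],[0,0,0.05,0,0,0,0],[0,0,0.07,0,0,0,0],[0,0,0,0,0,0,0]],
  ],
)

```text
time_s: 37.92
tcp_pos: [0.5541, 0.1275, 0.048]
eef_rot: [[-0.946, -0.324, 0.001], [-0.324, 0.946, 0.0], [-0.001, -0.0, -1.0]]
ft_force: [-5.1, -2.7, 19.6]
opening: 0.01
```

Emit:
servo_tool(
  steps=[
    [[0,0,-1.2,0,0,0,0],[3.1,-3.1,0,0,0,0,0],[3.1,-3.1,0,0,0,0,0],[0,0,0.5,0,0,0,0],[0,0,0.25,0,0,0,0],[0,0,0.1,0,0,0,0],[0,0,0.1,0,0,0,0],[0,0,0.1,0,0,0,0],[0,0,0.05,0,0,0,0],[0,0,0.07,0,0,0,0],[0,0,0,0,0,0,0]],
  ],
)

```text
time_s: 39.3
tcp_pos: [0.5151, 0.05, 0.0479]
eef_rot: [[-0.945, -0.326, 0.001], [-0.326, 0.945, 0.001], [-0.001, 0.001, -1.0]]
ft_force: [-6.4, 0.8, 19.5]
opening: 0.004
```

Emit:
servo_tool(
  steps=[
    [[0,0,-2,0,0,0,0],[0,0,-5,0,0,0,0],[0,0,-5,0,0,0,0],[3,5,-4,0,0,0,0],[3,5,0,0,0,0,0],[1,5,0,0,0,0,0],[0,5,0,0,0,0,0],[0,0,0,0,0,0,0],[0,0,0,0,0,0,0]],
  ],
)

```text
time_s: 40.42
tcp_pos: [0.3888, 0.2109, 0.2019]
eef_rot: [[-0.946, -0.326, -0.0], [-0.326, 0.946, -0.0], [0.0, -0.0, -1.0]]
ft_force: [0.7, -0.2, 0.2]
opening: 0.003
```

```bash
python3 - <<'E'
import st
from h import *
im,p=look("scene",["cup","cup_mid","housing","cover","wrench","black_tape"])
im2,p=look("top",["cup","cover","wrench","black_tape"])
cv2.imwrite('pics/fin.png',np.hstack([cv2.resize(im[180:290,190:370],(400,244)),cv2.resize(im2,(400,300))[:244]])[:,:,::-1])
E
```

```text
t 40.425 tcp [0.3888 0.2109 0.2019] off mm tool [128.8 193.7] F [ 0.7 -0.2  0.2] op 0.0
scene cup_mid 0.92 [0.5784 0.0703 0.0247]
scene housing 0.89 [ 0.5785  0.0693 -0.0049]
scene cover 0.94 [ 0.5321 -0.1565 -0.002 ]
scene cover 0.66 [ 0.7526  0.1451 -0.003 ]
scene cover 0.62 [ 0.506   0.3129 -0.0013]
scene wrench 0.78 [0.7542 0.1459 0.0009]
scene black_tape 0.92 [ 0.7147 -0.2117 -0.0057]
top cover 0.79 [ 5.009e-01  3.175e-01 -1.000e-04]
top cover 0.75 [ 0.5264 -0.1532 -0.0024]
top wrench 0.93 [ 0.7462  0.1421 -0.0023]
top black_tape 0.95 [ 0.7092 -0.2144  0.0018]
```

View pics/fin.png

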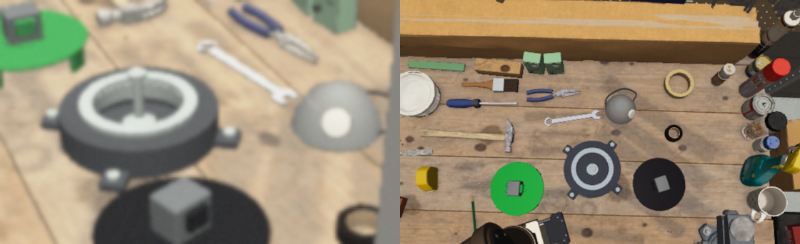

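```bash
python3 -c "
from bench import *
print(job_done())"
```

```text
the job is handed in; nothing more can be done
None
```

The cup is pressed home and the job was handed in at about 40.6 s of the 72 s limit.

**Cover:** I squeezed the two buttons, lifted the cover off and stood it upright on the free bench at about (0.53, −0.155). The cameras placed its soles at bench level, within about 2 mm.

**Cup:** I pressed the lip round four points in about 4 mm steps, so opposite sides took turns with a crosswise press between. By my estimate the lean stayed at about 2° or less; this comes from the press heights, as no camera measured it directly. The last press at each of the four points stopped at 47.9 to 48.1 mm with about 19 to 20 N, and 48 mm is fully home. The highest force I read was about 20 N vertically, but forces were only read at the end of each move.

**Last checks:**
- The final pictures show the lip level, and the wrench and tape within 2 to 5 mm of their first readings, which is network noise.
- The arm is raised clear and touching nothing.
- In the final pictures the network did not report the cup itself. It put cup_mid at 25 mm where fully home is 28 mm, within its roughly 4 mm error. I relied on the contact heights instead.
- The scene camera also once reported a false "cover" at the wrench.

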